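# Strip down a small photoreactor in the fume hood

## Robot

A 7-joint arm with a two-finger parallel gripper is mounted at the origin on the work surface. World frame = base frame: x ahead of the robot, y to its left, z up, the work surface at z = 0. Lengths are in m, angles in rad, forces in N, time in s.
With the tool pointing down it reaches from about 0.4 to 0.85 m from the base axis. Payload 4.5 kg.
Tool frame: the origin (TCP) lies midway between the tips of the shut fingers; the grasp point (between the pads) lies behind it (bot.grip_depth is the z of the grasp point in the tool frame, in m); z points along the fingers, y is the line along which they close (so a half turn about z gives the same grasp; the last joint's range is limited). The gripper opens to 88 mm and grips with 3 to 60 N. Pads are 18 mm wide; open, the fingers measure 123 mm over their backs; the gripper's body (75 mm by 187 mm) begins 45 mm behind the grasp point.
Start: joints at [1.331, 0.689, -0.195, 1.565, 0.157, 0.902, -0.215], TCP at [0.169, -0.602, 0.239] pointing down, gripper open.
Joint ranges: [-3.01, 3.01], [-0.46, 2.08], [-1.47, 1.51], [0.13, 2.56], [-1, 4.14], [0.04, 2.09], [-2.66, 2.66]. Speed limits (rad/s): [2.57, 2.57, 3.14, 3.14, 3.14, 3.14, 3.14].

## Interface

Orientations are given as [roll, pitch, yaw] about the fixed x, y, z axes, in that order (R = Rz(yaw) Ry(pitch) Rx(roll)).
In Python, from bench import bot, imaging, order gives the robot as it stands. The module is installed in compiled form; this text tells all that it offers.
- The arm moves only by the tool play_rows, never from a script. Its argument "motion" is text: rows parted by semicolons, each of 5 numbers parted by spaces: the shift along the tool's x, y, z in cm, then the turn about the tool's z in rad, then the opening, from 0 (shut) to 1 (fully open). A call has exactly 5 rows; each row shifts and turns the commanded pose from where the row before left it, along the tool's axes as they then stand; what a row does not reach is not made up. A row lasts 1/12 s, in which the tool goes at most 41.7 mm and 7.16 degrees, less where a joint would pass 70% of its speed; a pose out of reach is approached as far as the arm can. A call is refused whole if a number of a shift passes 4.17 or a number of a turn 0.125, either way. A call with a gripper value outside its range is refused whole. The fingers move at their own pace and stop on an object; "newtons" is the grip in N (left out, the last holds). Time passes only in rows, so rows that do not move let the fingers close, or fill a call up. It gives the time, the measured TCP pose, the force, the opening and the grip force at its end, in the units of the state.
- bot.sense(): the state, without advancing time (a new reading comes with each control period).
- imaging.read_camera(name): name is "side" or "top"; returns a dict with "pixels" (480x640x3 uint8, blue, green, red), "range_z" (480x640 float32, m along the optical axis (not along the pixel's ray), 0 where there is no reading), "mtx" (3x3 intrinsics, pixels), "dist" ([k1, k2, p1, p2, k3] as OpenCV has them; the pictures are not rectified), "rvec" (rotation vector, rad) and "tvec" (3), from world to camera coordinates, as OpenCV has them. Camera axes: x right, y down, z forward; pixel columns grow to the right and rows downward; lengths in m; the calibration is good to about 2 mm. A picture is of the moment at which its call begins.
- order.job_done(): hands the job in; it is judged then, once.
The state is a dict: "t": time; "joint_pos": joint angles; "joint_velocities": joint speeds; "tau": joint torques, N m; "position": TCP position; "tool_rot": TCP orientation; "force": force on the tool from outside, world axes, zero at the start; "torque": the same for the moment, N m; "gripper_width": finger opening in m; "grip_force": force on a finger pad.
Only numpy, scipy, OpenCV 4.12 (cv2) and the standard library are available. Lean on these libraries where they do the work, as an engineer would, in place of code of your own. Each camera call takes 0.05 s, during which the arm holds its last target. There are 200 camera calls.

## Task

Take the photoreactor on the blue stirrer apart from the top: set the black lamp on the middle of the red square rest, then the white diffuser drum on the middle of the round blue mat, both upright, and only then flip the red-knobbed toggle clamp fully over away from the block and set the freed green block on the middle of the dark cold plate, lying lengthwise along it. Do not drag the block out from under the closed clamp, set everything down gently without dropping it, and leave the beaker and the amber bottle where they stand.

Things in the scene. Friction and masses are not known exactly. Their poses are not given: they have to be found in the camera images.
- lamp: Black finned LED lamp head, 64 mm long (its x) by 40 mm wide (its y) by 32 mm high, 0.15 to 0.31 kg; origin at the centre of its underside, z up. Starts on top of the diffuser, its long side within 0.25 rad of the stirrer's front-to-back line.
- diffuser: White closed plastic drum (light diffuser), 60 mm diameter, 45 mm high, 0.1 to 0.21 kg; origin at the centre of its underside, z up. Starts standing on the middle of the block, with the lamp on top.
- block: Green anodised aluminium block, 130 (its x) x 60 (its y) x 30 mm high, two dark wells at its -x end, 0.35 to 0.7 kg; origin at the centre of its underside, z up. Starts loose, front to back, on the dark plate of the blue fixed stirrer (plate 144 mm across, 60 mm above the table; stirrer top 55 mm, 160 mm wide). The closed clamp's arm, 2 mm above the last 20 mm of its +x end, holds it down.
- lamp_rest: Red square rest for the lamp, 100 x 100 x 10 mm, fixed; origin at the centre of its underside (top face 10 mm above it).
- mat_round: Round blue mat for the diffuser, 100 mm diameter, 6 mm thick, fixed; origin at the centre of its underside.
- cold_plate: Dark steel cold plate for the block, 150 mm long (its x) by 80 mm wide (its y), 12 mm thick, 90 mm wide over the small side fins, fixed; origin at the centre of its underside.
- clamp (a joint): Handle angle of the toggle clamp at the block's far (+x) end, rad: 0 closed (handle nearly upright, leaning 0.14 rad towards the block), 1.7 fully over (handle level, pointing away from the block). Over-centre spring: about 3 N at the knob starts it; below 0.7 rad it springs shut, beyond it swings fully open and stays. The 12 mm wide clamp arm is one piece with the handle and ends upright.
- clamp_knob (a point): Centre of the red ball knob, 22 mm across, on the 10 mm thick clamp handle. Frame y is the hinge axis (level, across the block); the hinge is 75 mm down the handle, 102 mm above the table. At joint 0, z is up, x points away from the block (the way the knob opens), knob 176 mm above the table, 93 mm from the plate's centre; the frame turns with the handle.
- beaker: Glass beaker, 68 mm diameter, 85 mm high, standing beyond the work; origin at the centre of its underside. To be left alone.
- bottle: Amber bottle with white cap, 58 mm diameter, 130 mm high, standing beyond the work; origin at the centre of its underside. To be left alone.
Things that resemble listed ones, but are neither listed nor needed, are in the scene too. There is more than one size of the block; the job needs the middle-sized. Of the things that look like the mat_round, take the one that is farthest to the robot's left at the start.

How it is judged:
By the outcome, as a careful person would: the job done as asked, in the order asked, and still so for the second after the job is handed in, with the robot touching nothing.
It also fails if it takes over 120 s, if anything falls off the work surface, if the arm or the gripper's body presses on something with over 40 N, if the wrist force passes 120 N, or if a joint passes its speed limit or range.

## Working session

There is one attempt and no reset: what is moved stays moved. The work goes in short steps, Python scripts to look and compute and a tool call to move; the robot and the scene stay as the last step left them, time stands still between calls to the robot, and variables do not carry over. Pictures are saved under pics/ and viewed, at most 14 in all, crops included, and the job is handed in when it is done.

Besides the shell and the picture viewer there is one more tool, called after "Call:" as name(argument=value, ...) on one line, values as JSON. play_rows: Moves the arm, as the interface text tells. Its arguments: {"type":"object","properties":{"motion":{"type":"string"},"newtons":{"type":"number"}},"required":["motion"]}

```bash
mkdir -p pics
cat > h.py <<'E'
import numpy as np, cv2
from bench import bot, imaging, order
def cam(n):
    c=imaging.read_camera(n); c['R']=cv2.Rodrigues(np.array(c['rvec'],float))[0]; c['t']=np.array(c['tvec'],float).ravel(); return c
def ray(c,uv):
    p=cv2.undistortPoints(np.array(uv,float).reshape(-1,1,2),np.array(c['mtx']),np.array(c['dist'])).reshape(-1,2)
    d=np.c_[p,np.ones(len(p))]@c['R']; return -c['R'].T@c['t'], d
def onplane(c,uv,z):
    o,d=ray(c,uv); return o+d*((z-o[2])/d[:,2])[:,None]
def world(c):
    v,u=np.mgrid[0:480,0:640]; o,d=ray(c,np.c_[u.ravel(),v.ravel()])
    return (o+d*c['range_z'].reshape(-1,1)).reshape(480,640,3)
E
python3 - <<'E'
from h import *
for n in('top','side'):
    c=cam(n); cv2.imwrite(f'pics/{n}0.png',c['pixels']); print(n,-c['R'].T@c['t'],c['R'][2])
print(bot.sense(),bot.grip_depth)
E
```

```text
top [ 0.29912627 -0.08585631  1.57139744] [ 0.14946011 -0.01231407 -0.98869107]
side [ 0.02869549 -1.10798805  0.98194829] [ 0.34640786  0.70463776 -0.61926345]
{'t': 0.1, 'joint_pos': array([ 1.33082059,  0.68992438, -0.19449443,  1.56619917,  0.15727849,
        0.90248927, -0.21511246]), 'joint_velocities': array([ 0.0007725 , -0.001687  , -0.00013074, -0.00342449,  0.00021136,
        0.00057224,  0.00174173]), 'tau': array([-3.06526308e-03, -5.28504217e+01, -1.27166592e+00, -1.53838366e+01,
       -5.26105938e-02,  2.01822018e-03,  5.32391437e-05]), 'position': array([ 0.16878342, -0.6012092 ,  0.23798531]), 'tool_rot': array([-3.13996276e+00,  1.13088670e-04,  2.73801521e-01]), 'force': array([ 0.7249679 ,  0.00868695, -0.24069011]), 'torque': array([-0.00516521,  0.0296245 ,  0.01091033]), 'grip_force': 0.0, 'gripper_width': 0.08837686980399294} -0.0187
```

View pics/top0.png

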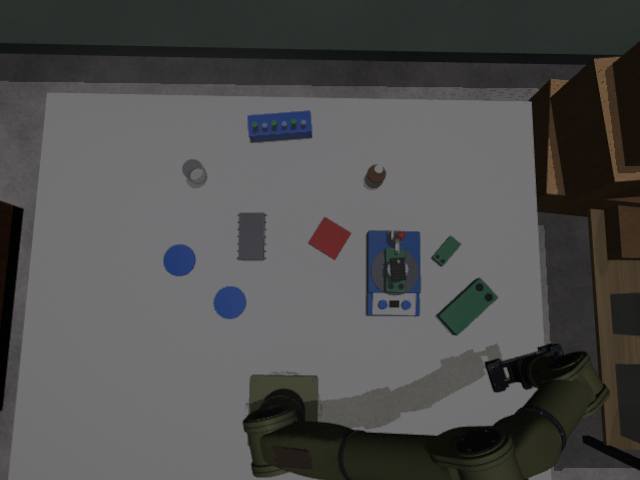

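View pics/side0.png

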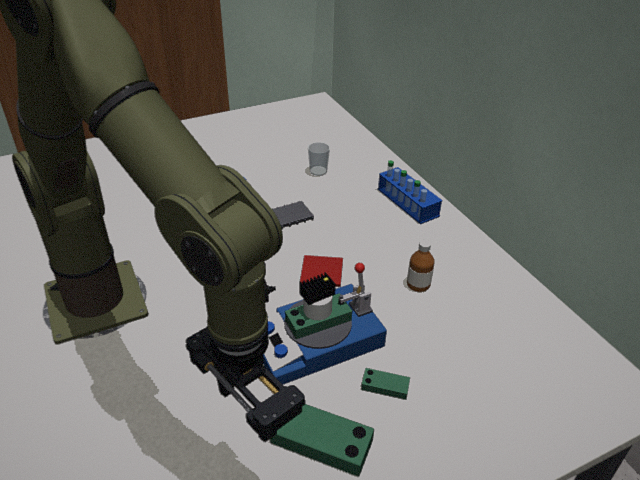

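Top view: the lamp is at (398,269) on the green block on the stirrer, with the knob at (401,235). The red rest is at (330,238), the cold plate at (252,236), the beaker at (195,173) and the bottle at (376,175).
- **Mats:** they are at (180,260) and (230,302). The one at (180,260) is farther left (+y), so it is the target.
- **Blocks:** they are at (396,270) on the stirrer, (446,250) small and (467,306) large. The middle-sized one is on the stirrer.

Run:
```python
from h import *
c=cam('top'); im=c['pixels']; hsv=cv2.cvtColor(im,cv2.COLOR_BGR2HSV); W=world(c)
cv2.imwrite('pics/crop1.png',np.hstack([cv2.resize(im[215:325,350:460],(400,400),interpolation=2),cv2.resize(im[190:330,150:290],(400,400),interpolation=2)]))
def rep(name,m,z,box,amin=30):
    M=np.zeros(m.shape,np.uint8);x0,y0,x1,y1=box;M[y0:y1,x0:x1]=m[y0:y1,x0:x1]
    for k in cv2.findContours(M,0,1)[0]:
        if cv2.contourArea(k)<amin: continue
        p=onplane(c,k.reshape(-1,2),z)[:,:2].astype(np.float32)
        r=cv2.minAreaRect(p*1000); u=k.reshape(-1,2).mean(0)
        mm=np.zeros_like(M);cv2.drawContours(mm,[k],-1,1,-1);zz=W[...,2][mm>0]
        b=cv2.boxPoints(r); e=[b[1]-b[0],b[2]-b[1]]; e=max(e,key=np.linalg.norm)
        print(name,u.round(),np.round(r[0],1),np.round(r[1],1),'long ang',round(float(np.arctan2(e[1],e[0])),3),'z',np.median(zz).round(4))
H,S,V=cv2.split(hsv)
red=((H<8)|(H>172))&(S>130)&(V>60)
blue=(H>100)&(H<130)&(S>130)&(V>50)
green=(H>60)&(H<95)&(S>80)&(V>25)
dark=(V<110)&(S<70)
rep('rest',red,.010,(300,210,360,265)); rep('knob',red,.176,(385,225,415,245),8)
rep('mat',blue,.006,(150,230,260,330)); rep('stirrer',blue,.055,(350,220,435,325))
rep('block',green,.09,(370,240,425,300)); rep('plate',dark,.012,(225,200,280,270))
rep('lamp',(V<45),.167,(380,250,420,290))
```

```text
rest [329. 238.] [ 523.  -131.6] [95.5 96. ] long ang -0.54 z 0.0096
knob [401. 235.] [ 511.5 -327.6] [14.1 14.5] long ang -0.01 z 0.1853
mat [229. 302.] [319.1 173.8] [91.7 95.5] long ang -1.557 z 0.0058
mat [179. 260.] [446.8 336. ] [94.5 93.1] long ang 0.051 z 0.0056
stirrer [406. 305.] [ 317.8 -361.3] [20.8 21.3] long ang -1.557 z 0.0559
stirrer [382. 304.] [ 316.9 -292.2] [20.8 21.2] long ang -1.558 z 0.0564
stirrer [370. 304.] [ 319.4 -253.2] [ 9.  62.5] long ang -0.001 z 0.0353
stirrer [415. 271.] [ 413.2 -374.4] [ 58.2 251.6] long ang -0.016 z 0.0541
stirrer [374. 260.] [ 447.4 -282. ] [ 65.4 183.7] long ang -0.03 z 0.055
block [394. 286.] [ 374.9 -324.7] [53.2 38.2] long ang 1.564 z 0.0899
block [394. 254.] [ 463.9 -327. ] [56.7 39.2] long ang 1.564 z 0.0893
plate [251. 237.] [523.7 113.1] [155.8  95.6] long ang 0.006 z 0.011
lamp [391. 271.] [ 415.  -309.4] [109.2  64. ] long ang 0.072 z 0.1508
```

View pics/crop1.png

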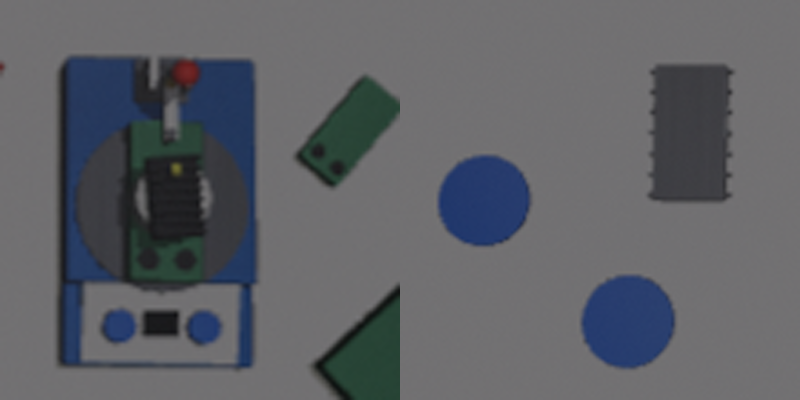

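The crop shows the stirrer stack: wells at the near end, the clamp arm over the far end, and the lamp slightly yawed. The left mat is also clear. Next I measure the lamp by height.

```bash
cat >> h.py <<'E'
def go(x,y,z,yaw=None,s=None):
    s=s or bot.sense(); p=s['position']; a=s['tool_rot'][2]; yaw=a if yaw is None else yaw
    d=np.array([x,y,z])-p; c,n=np.cos(yaw),np.sin(yaw)
    sh=100*np.array([c*d[0]+n*d[1], n*d[0]-c*d[1], -d[2]])
    print('pos',p.round(4),'rpy',np.round(s['tool_rot'],3),'w',round(s['gripper_width'],4),'| turn',round((a-yaw+np.pi)%(2*np.pi)-np.pi,3),'then shift cm',sh.round(2))
def above(c,box,z0,z1):
    W=world(c);x0,y0,x1,y1=box;w=W[y0:y1,x0:x1].reshape(-1,3);r=c['range_z'][y0:y1,x0:x1].ravel()
    return w[(r>0)&(w[:,2]>z0)&(w[:,2]<z1)]
def rect(p):
    r=cv2.minAreaRect((p[:,:2]*1000).astype(np.float32)); b=cv2.boxPoints(r); e=max([b[1]-b[0],b[2]-b[1]],key=np.linalg.norm)
    return np.round(r[0],1),np.round(r[1],1),round(float(np.arctan2(e[1],e[0])),3),len(p),p.mean(0).round(4)
E
python3 - <<'E'
from h import *
for n,b in(('top',(380,245,420,300)),('side',(280,265,345,310))):
    c=cam(n); print(n,rect(above(c,b,.155,.172)))
go(.42,-.32,.25,0)
E
```

```text
top (array([ 417.8, -321.7]), array([62.2, 40.7]), 0.077, 196, array([ 0.4186, -0.3217,  0.1635]))
side (array([ 417. , -327.3]), array([65.8, 43.8]), 0.07, 500, array([ 0.4166, -0.3293,  0.1625]))
pos [ 0.1689 -0.6015  0.2383] rpy [-3.141  0.     0.274] w 0.0884 | turn 0.274 then shift cm [ 25.11 -28.15  -1.17]
```

Call:
play_rows(motion="0 0 -0.4 0.1 1; 0 0 -0.4 0.1 1; 0 0 -0.4 0 1; 2.69 -2.58 0 0 1; 2.69 -2.58 0 0 1", newtons=20)

```text
t: 0.67
position: [0.2173, -0.5474, 0.2508]
tool_rot: [3.14, 0.001, 0.071]
force: [1.1, -0.2, -0.3]
gripper_width: 0.088
grip_force: 0.0
```

Call:
play_rows(motion="2.69 -2.58 0 0 1; 2.69 -2.58 0 0 1; 2.69 -2.58 0 0 1; 2.69 -2.58 0 0 1; 2.69 -2.58 0 0 1")

```text
t: 1.08
position: [0.3445, -0.4063, 0.251]
tool_rot: [3.141, -0.0, 0.077]
force: [-0.0, -0.1, 0.2]
gripper_width: 0.0883
grip_force: 0.0
```

Call:
play_rows(motion="2.69 -2.58 0 0 1; 2.69 -2.58 0 0 1; 2.69 -2.58 0 0 1; 0 0 0 0 1; 0 0 0 0 1")

```text
t: 1.5
position: [0.4204, -0.3221, 0.2509]
tool_rot: [-3.141, -0.001, 0.083]
force: [-0.7, 0.2, -0.4]
gripper_width: 0.0883
grip_force: 0.0
```

Run:
```python
from h import *
go(.4185,-.324,.141,.074)
```

```text
pos [ 0.4204 -0.3221  0.2509] rpy [-3.141e+00 -1.000e-03  8.300e-02] w 0.0883 | turn 0.009 then shift cm [-0.2   0.17 10.99]
```

Call:
play_rows(motion="-0.1 0.1 3 0 1; -0.1 0.1 3 0 1; 0 0 3 0 1; 0 0 1.4 0 1; 0 0 0.5 0 1")

```text
t: 1.92
position: [0.4138, -0.3273, 0.1394]
tool_rot: [-3.139, 0.004, 0.073]
force: [-0.4, 0.1, -0.2]
gripper_width: 0.0883
grip_force: 0.0
```

Run:
```python
from h import *
go(.4185,-.324,.141,.074)
c=cam('side'); cv2.imwrite('pics/s1.png',cv2.resize(c['pixels'][200:380,210:420],(700,600)))
```

```text
pos [ 0.4138 -0.3273  0.1394] rpy [-3.139  0.004  0.073] w 0.0883 | turn -0.001 then shift cm [ 0.49 -0.29 -0.16]
```

View pics/s1.png

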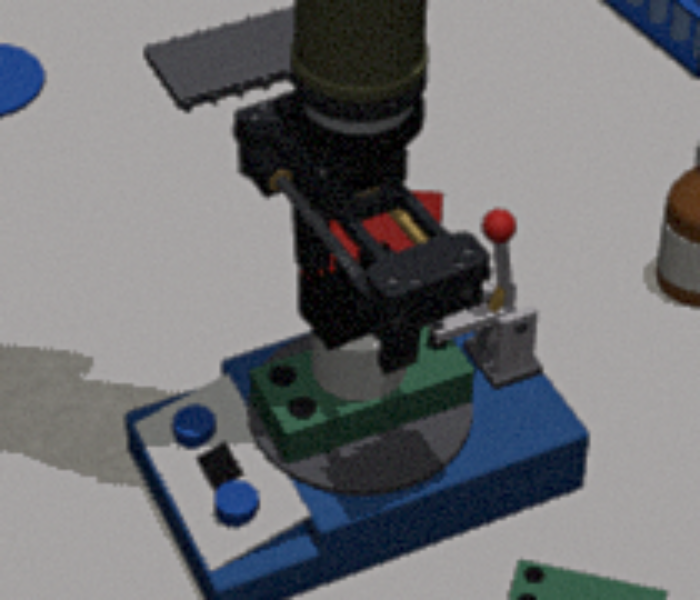

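The fingers straddle the lamp, with the tips near the drum top (400,360) and well clear of the knob (500,225). I correct a few millimetres and close.

Call:
play_rows(motion="0.4 -0.3 -0.2 0 1; 0 0 0 0 1; 0 0 0 0 0.7; 0 0 0 0 0.55; 0 0 0 0 0.5", newtons=15)

```text
t: 2.38
position: [0.4205, -0.3238, 0.1446]
tool_rot: [3.14, -0.001, 0.074]
force: [0.5, -0.4, -0.0]
gripper_width: 0.0704
grip_force: 0.0
```

Call:
play_rows(motion="0 0 0 0 0.4; 0 0 0 0 0.3; 0 0 0 0 0.3; 0 0 0 0 0.3; 0 0 0 0 0.3")

```text
t: 2.8
position: [0.4202, -0.3236, 0.1437]
tool_rot: [3.141, -0.0, 0.074]
force: [-0.3, -0.3, -0.2]
gripper_width: 0.0398
grip_force: 15.0
```

Call:
play_rows(motion="0 0 -0.5 0 0.3; 0 0 -1.5 0 0.3; 0 0 -2 0 0.3; 0 0 -2 0 0.3; 0 0 -2 0 0.3", newtons=20)

```text
t: 3.22
position: [0.4196, -0.3231, 0.2244]
tool_rot: [-3.141, 0.001, 0.074]
force: [0.7, -0.5, -2.5]
gripper_width: 0.0398
grip_force: 20.0
```

Call:
play_rows(motion="1 -1.5 0 0 0.3; 1.97 -3.06 0 0 0.3; 1.97 -3.06 0 0 0.3; 1.97 -3.06 0 0 0.3; 1.97 -3.06 0 0 0.3")

```text
t: 3.63
position: [0.4987, -0.1783, 0.2238]
tool_rot: [-3.141, 0.001, 0.073]
force: [0.8, -1.2, -3.5]
gripper_width: 0.0397
grip_force: 20.0
```

Call:
play_rows(motion="1.97 -3.06 0 0 0.3; 1 -1.5 0 0 0.3; 0.5 -0.5 0 0 0.3; 0 0 0 0 0.3; 0 0 0 0 0.3")

```text
t: 4.05
position: [0.5286, -0.1283, 0.2236]
tool_rot: [3.14, 0.002, 0.073]
force: [-0.4, -0.6, -2.2]
gripper_width: 0.0397
grip_force: 20.0
```

Run:
```python
from h import *
go(.5245,-.1316,.0187,.074)
c=cam('top'); cv2.imwrite('pics/t2.png',cv2.resize(c['pixels'][180:330,270:470],(800,600)))
c=cam('top'); print(rect(above(c,(385,240,425,310),.125,.145)))
```

```text
pos [ 0.5286 -0.1283  0.2236] rpy [3.14e+00 2.00e-03 7.30e-02] w 0.0397 | turn -0.001 then shift cm [-0.43  0.3  20.49]
(array([ 417.8, -323.3]), array([57.5, 58.3]), -1.557, 341, array([ 0.4184, -0.3227,  0.1346]))
```

View pics/t2.png

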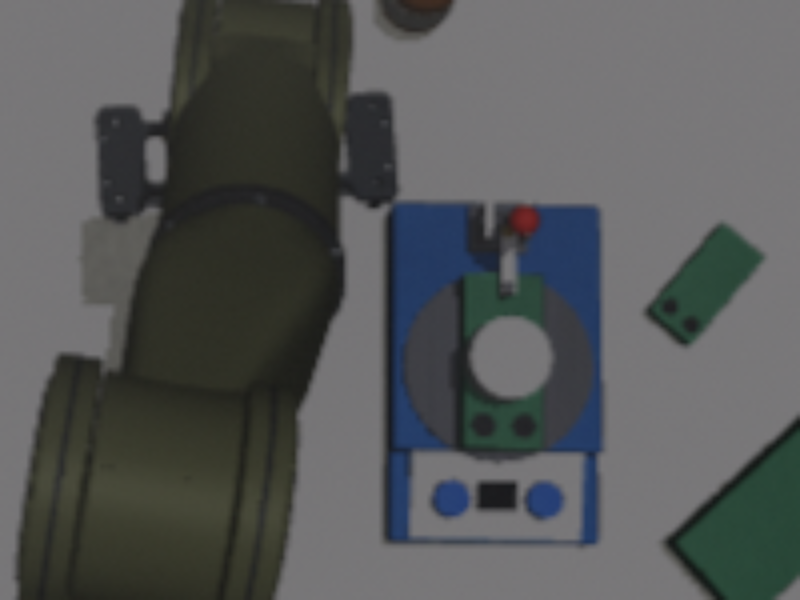

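The drum stands alone at about (510,358) in the crop, undisturbed, and the lamp is over the rest. I descend now.

Call:
play_rows(motion="-0.2 0.15 2 0 0.3; -0.2 0.15 4 0 0.3; 0 0 4 0 0.3; 0 0 4 0 0.3; 0 0 2.5 0 0.3")

```text
t: 4.57
position: [0.5233, -0.1321, 0.0557]
tool_rot: [3.141, 0.004, 0.071]
force: [0.6, 1.4, -2.0]
gripper_width: 0.0396
grip_force: 20.0
```

Call:
play_rows(motion="0 0 1.5 0 0.3; 0 0 1 0 0.3; 0 0 0.5 0 0.3; 0 0 0 0 0.3; 0 0 0 0 0.3")

```text
t: 4.98
position: [0.5262, -0.1309, 0.0295]
tool_rot: [3.141, -0.001, 0.073]
force: [0.0, 0.6, -2.0]
gripper_width: 0.0403
grip_force: 20.0
```

Run:
```python
from h import *
go(.5245,-.1316,.0187,.074); print(bot.sense()['force'])
```

```text
pos [ 0.5262 -0.1309  0.0295] rpy [ 3.141e+00 -1.000e-03  7.300e-02] w 0.0403 | turn -0.001 then shift cm [-0.18  0.05  1.08]
[ 0.00832594  0.63674558 -2.04694169]
```

Call:
play_rows(motion="-0.15 0 0.4 0 0.3; 0 0 0.3 0 0.3; 0 0 0.2 0 0.3; 0 0 0 0 0.3; 0 0 0 0 0.3")

```text
t: 5.4
position: [0.5243, -0.1302, 0.0198]
tool_rot: [3.141, -0.0, 0.074]
force: [-0.4, -0.1, -3.0]
gripper_width: 0.0398
grip_force: 20.0
```

Call:
play_rows(motion="0 0 0.1 0 0.3; 0 0 0.05 0 0.3; 0 0 0 0 0.3; 0 0 0 0 0.3; 0 0 0 0 0.3")

```text
t: 5.82
position: [0.5245, -0.1303, 0.0187]
tool_rot: [3.141, -0.001, 0.074]
force: [-1.7, 0.1, 6.7]
gripper_width: 0.0399
grip_force: 20.0
```

Call:
play_rows(motion="0 0 0 0 0.5; 0 0 0 0 0.6; 0 0 0 0 0.8; 0 0 0 0 1; 0 0 0 0 1")

```text
t: 6.23
position: [0.5242, -0.1303, 0.0181]
tool_rot: [3.142, 0.0, 0.074]
force: [0.1, 0.1, 1.3]
gripper_width: 0.0689
grip_force: 0.0
```

Call:
play_rows(motion="0 0 -1 0 1; 0 0 -3 0 1; 0 0 -4 0 1; 0 0 -4 0 1; 0 0 -4 0 1")

```text
t: 6.65
position: [0.5236, -0.1302, 0.1805]
tool_rot: [-3.142, 0.001, 0.074]
force: [0.7, -0.7, -0.1]
gripper_width: 0.0881
grip_force: 0.0
```

Call:
play_rows(motion="0 0 -3 0 1; -1 1.5 0 0 1; -2 3.08 0 0 1; -2 3.08 0 0 1; -2 3.08 0 0 1")

```text
t: 7.07
position: [0.4616, -0.2434, 0.2093]
tool_rot: [3.141, -0.001, 0.075]
force: [-0.6, -0.7, -0.3]
gripper_width: 0.0879
grip_force: 0.0
```

Call:
play_rows(motion="-2 3.08 0 0 1; -2 3.08 0 0 1; -1 1.5 0 0 1; 0 0 0 0 1; 0 0 0 0 1")

```text
t: 7.48
position: [0.4173, -0.3234, 0.2087]
tool_rot: [3.141, -0.0, 0.071]
force: [0.7, 0.3, -0.4]
gripper_width: 0.0882
grip_force: 0.0
```

Run:
```python
from h import *
c=cam('top'); print('lamp',rect(above(c,(300,200,360,270),.03,.06)))
go(.418,-.3235,.098,.0)
```

```text
lamp (array([ 522.3, -127.6]), array([61.9, 39.9]), 0.081, 186, array([ 0.5229, -0.1268,  0.039 ]))
pos [ 0.4184 -0.3219  0.2087] rpy [-3.141e+00 -1.000e-03  7.400e-02] w 0.0884 | turn 0.074 then shift cm [-0.04  0.16 11.07]
```

Call:
play_rows(motion="0 0.05 2 0.07 1; 0 0.05 3 0 1; 0 0 3 0 1; 0 0 2 0 1; 0 0 0.8 0 1")

```text
t: 7.95
position: [0.4183, -0.3204, 0.0979]
tool_rot: [-3.138, 0.003, 0.008]
force: [0.7, 0.6, -0.1]
gripper_width: 0.0886
grip_force: 0.0
```

Call:
play_rows(motion="0 0 0 0 1; 0 0 0 0 1; 0 0 0 0 0.8; 0 0 0 0 0.75; 0 0 0 0 0.7", newtons=15)

```text
t: 8.37
position: [0.4189, -0.324, 0.1014]
tool_rot: [3.14, -0.002, 0.004]
force: [-0.4, -0.7, -0.3]
gripper_width: 0.0701
grip_force: 0.0
```

Call:
play_rows(motion="0 0 0 0 0.6; 0 0 0 0 0.5; 0 0 0 0 0.5; 0 0 0 0 0.5; 0 0 0 0 0.5")

```text
t: 8.78
position: [0.4186, -0.3243, 0.101]
tool_rot: [3.14, -0.001, 0.003]
force: [0.2, -1.3, 5.3]
gripper_width: 0.0595
grip_force: 15.0
```

Call:
play_rows(motion="0 0 -0.4 0 0.5; 0 0 -1 0 0.5; 0 0 -2 0 0.5; 0 0 -3 0 0.5; 0.6 0 -3 0 0.5", newtons=18)

```text
t: 9.2
position: [0.4219, -0.3229, 0.195]
tool_rot: [-3.14, 0.004, 0.003]
force: [0.8, -0.3, -1.8]
gripper_width: 0.0599
grip_force: 18.0
```

Call:
play_rows(motion="1 -1.5 0 0 0.5; 1.2 -3 0 0 0.5; 0 -4 0 0 0.5; 0 -4 0 0 0.5; 0 -4 0 0 0.5")

```text
t: 9.62
position: [0.445, -0.1568, 0.1947]
tool_rot: [-3.141, -0.0, 0.003]
force: [1.0, 0.5, -1.7]
gripper_width: 0.0598
grip_force: 18.0
```

Call:
play_rows(motion="0 -4 0 0 0.5; 0 -4 0 0 0.5; 0 -4 0 0 0.5; 0 -4 0 0 0.5; 0 -4 0 0 0.5")

```text
t: 10.03
position: [0.4441, 0.0435, 0.1947]
tool_rot: [-3.141, 0.0, 0.004]
force: [1.7, -0.3, -1.4]
gripper_width: 0.0595
grip_force: 18.0
```

Call:
play_rows(motion="0 -4 0 0 0.5; 0 -4 0 0 0.5; 0 -4 0 0 0.5; 0 -4 0 0 0.5; 0 -4 0 0 0.5")

```text
t: 10.45
position: [0.4431, 0.2435, 0.1947]
tool_rot: [3.142, 0.001, 0.004]
force: [0.1, -0.2, -1.8]
gripper_width: 0.0597
grip_force: 18.0
```

Run:
```python
from h import *
go(.447,.336,.017,.0); print(bot.sense()['joint_pos'].round(2))
```

```text
pos [0.4431 0.2435 0.1947] rpy [3.142e+00 1.000e-03 4.000e-03] w 0.0597 | turn 0.004 then shift cm [ 0.39 -9.25 17.77]
[-0.63  0.6   0.06  1.98 -0.07  0.57 -2.09]
```

Call:
play_rows(motion="0.2 -4 0 0 0.5; 0.1 -3 0 0 0.5; 0 -2 0 0 0.5; 0 -0.2 3 0 0.5; 0 0 3 0 0.5")

```text
t: 10.87
position: [0.4469, 0.3373, 0.1352]
tool_rot: [-3.137, -0.003, 0.008]
force: [0.3, -0.3, -2.4]
gripper_width: 0.0597
grip_force: 18.0
```

Call:
play_rows(motion="0 0 4 0 0.5; 0 0 3 0 0.5; 0 0 2 0 0.5; 0 0 1 0 0.5; 0 0 0.5 0 0.5")

```text
t: 11.28
position: [0.4458, 0.3331, 0.0281]
tool_rot: [3.14, 0.002, 0.004]
force: [0.2, 0.2, -1.0]
gripper_width: 0.0592
grip_force: 18.0
```

Call:
play_rows(motion="0 0 0.2 0 0.5; 0 0 0 0 0.5; 0 0 0 0 0.5; 0 0 0 0 0.5; 0 0 0 0 0.5")

```text
t: 11.7
position: [0.4472, 0.3339, 0.0282]
tool_rot: [-3.14, -0.001, 0.004]
force: [-0.2, -0.0, -1.6]
gripper_width: 0.0594
grip_force: 18.0
```

Run:
```python
from h import *
go(.447,.336,.017,.0)
c=cam('side'); cv2.imwrite('pics/s3.png',c['pixels'])
```

```text
pos [0.4472 0.3339 0.0282] rpy [-3.14e+00 -1.00e-03  4.00e-03] w 0.0594 | turn 0.004 then shift cm [-0.02 -0.21  1.12]
```

View pics/s3.png

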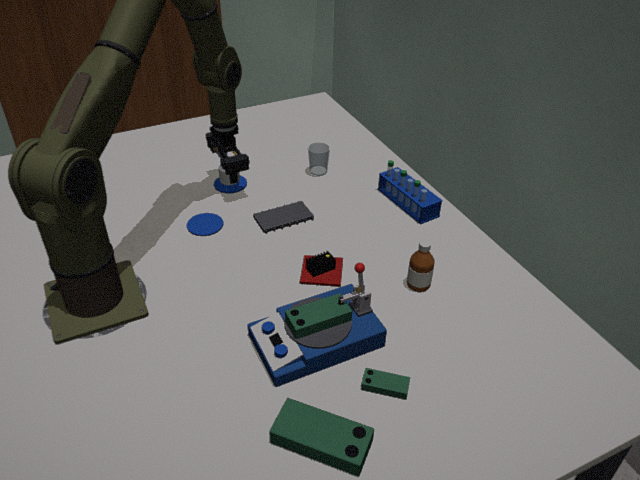

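The drum (235,178) is over the far mat, the lamp sits on the rest at (321,264), and the block and clamp are intact at (318,315). I lower the drum now.

Call:
play_rows(motion="0 -0.2 0.4 0 0.5; 0 0 0.3 0 0.5; 0 0 0.2 0 0.5; 0 0 0.1 0 0.5; 0 0 0 0 0.5")

```text
t: 12.17
position: [0.4464, 0.3355, 0.0171]
tool_rot: [3.141, 0.0, 0.004]
force: [-0.6, -0.0, -1.1]
gripper_width: 0.0598
grip_force: 18.0
```

Call:
play_rows(motion="0 0 0.1 0 0.5; 0 0 0.05 0 0.5; 0 0 0 0 0.5; 0 0 0 0 0.5; 0 0 0 0 0.5")

```text
t: 12.58
position: [0.4464, 0.3355, 0.0169]
tool_rot: [-3.142, 0.0, 0.004]
force: [-2.6, -0.3, 12.0]
gripper_width: 0.0596
grip_force: 18.0
```

Call:
play_rows(motion="0 0 0 0 0.75; 0 0 0 0 0.8; 0 0 0 0 1; 0 0 0 0 1; 0 0 0 0 1")

```text
t: 13.0
position: [0.4467, 0.3354, 0.0155]
tool_rot: [3.141, 0.0, 0.004]
force: [0.7, -0.7, -1.0]
gripper_width: 0.087
grip_force: 0.0
```

Call:
play_rows(motion="0 0 -1 0 1; 0 0 -3 0 1; 0 0 -4 0 1; 0 0 -4 0 1; 0 0 -4 0 1")

```text
t: 13.42
position: [0.4462, 0.3351, 0.1779]
tool_rot: [3.141, 0.0, 0.004]
force: [0.9, 1.2, 0.1]
gripper_width: 0.0885
grip_force: 0.0
```

Call:
play_rows(motion="0 0 -4 0 0; 0 2.3 0 0 0; 0 4 0 0 0; 0 4 0 0 0; 0 4 0 0 0")

```text
t: 13.83
position: [0.4468, 0.1912, 0.2167]
tool_rot: [-3.141, -0.001, 0.005]
force: [1.1, -0.6, 0.1]
gripper_width: 0.057
grip_force: 0.0
```

Call:
play_rows(motion="0 4 0 0 0; 0 4 0 0 0; 0 4 0 0 0; 0 4 0 0 0; 0 4 0 0 0")

```text
t: 14.25
position: [0.4475, -0.0094, 0.2164]
tool_rot: [3.141, -0.001, 0.004]
force: [1.1, 0.4, 0.2]
gripper_width: 0.0237
grip_force: 0.0
```

Call:
play_rows(motion="0 4 0 0 0; 0 4 0 0 0; 0 4 0 0 0; 0 4 0 0 0; 0 4 0 0 0")

```text
t: 14.67
position: [0.4481, -0.2096, 0.2164]
tool_rot: [3.141, -0.0, 0.003]
force: [1.9, 0.6, 0.4]
gripper_width: 0.0003
grip_force: 0.0
```

Call:
play_rows(motion="0 4 0 0 0; 0 4 0 0 0; 0 2 0 0 0; 0 2 0 0 0; 0 0 0 0 0")

```text
t: 15.08
position: [0.4478, -0.333, 0.2163]
tool_rot: [3.137, -0.001, -0.003]
force: [0.0, -1.0, 0.1]
gripper_width: 0.0003
grip_force: 0.0
```

Run:
```python
from h import *
go(.468,-.327,.161,.0); 
c=cam('side'); 
im=c['pixels']; cv2.imwrite('pics/s4.png',cv2.resize(im[180:380,230:440],(630,600)))
c=cam('top'); W=world(c)
print('drum',rect(above(c,(150,230,215,290),.04,.06)))
H,S,V=cv2.split(cv2.cvtColor(im,cv2.COLOR_BGR2HSV)); m=((H<8)|(H>172))&(S>130)&(V>60); m[:, :350]=0; m[:255]=0;m[285:]=0
v,u=np.nonzero(m); print(u.mean(),v.mean(),len(u))
c=cam('side');print(onplane(c,[[u.mean(),v.mean()]],.176))
```

```text
pos [ 0.4478 -0.333   0.2163] rpy [ 3.137e+00 -1.000e-03 -3.000e-03] w 0.0003 | turn -0.003 then shift cm [ 2.02 -0.6   5.53]
drum (array([446.2, 337.5]), array([57.8, 59. ]), -1.235, 314, array([0.4461, 0.3367, 0.0504]))
359.1470588235294 266.9264705882353 68
[[ 0.51141773 -0.33153903  0.176     ]]
```

View pics/s4.png

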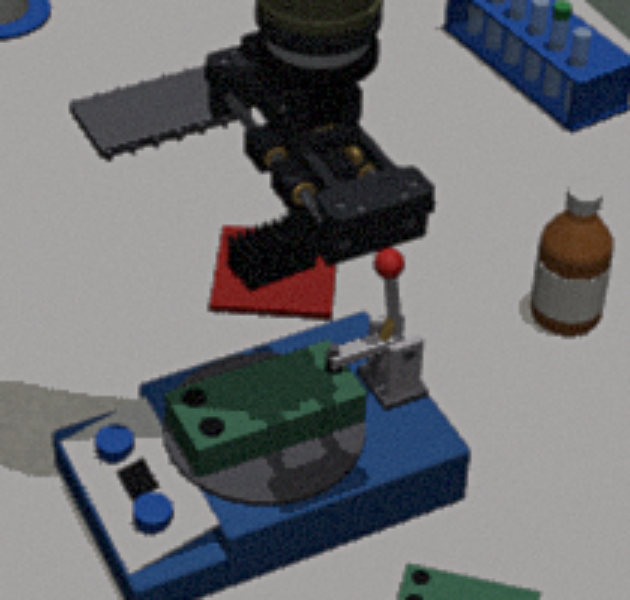

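The drum is centred on its mat to within about 2 mm. The clamp is still closed, with the knob at (389,263) in the crop. I descend on the block side of the knob and push it over.

Call:
play_rows(motion="0 0 2 0 0; 0 0 2 0 0; 0 0 1.5 0 0; 0 0 0 0 0; 0 0 0 0 0")

```text
t: 15.65
position: [0.4492, -0.3255, 0.1606]
tool_rot: [-3.14, 0.001, 0.006]
force: [0.2, 0.3, 0.4]
gripper_width: 0.0008
grip_force: 0.0
```

Call:
play_rows(motion="1 0 0 0 0; 2 0 0 0 0; 2 0 0 0 0; 2 0 0 0 0; 2 0 0 0 0")

```text
t: 16.07
position: [0.5391, -0.327, 0.1617]
tool_rot: [3.141, 0.002, 0.004]
force: [-3.3, -0.2, -2.8]
gripper_width: 0.0006
grip_force: 1.9
```

Call:
play_rows(motion="2 0 0 0 0; 2 0 0 0 0; 1 0 0 0 0; 0 0 -2 0 0; 0 0 -4 0 0")

```text
t: 16.48
position: [0.5884, -0.3241, 0.2179]
tool_rot: [-3.137, 0.007, 0.006]
force: [0.4, -1.2, -0.3]
gripper_width: 0.0001
grip_force: 0.0
```

Call:
play_rows(motion="-4 0 -2 0 1; -4 0 0 0 1; -4 0 0 0 1; -2 0 0 0 1; 0 0 0 0 1")

```text
t: 16.9
position: [0.4473, -0.3284, 0.2413]
tool_rot: [3.14, 0.002, -0.001]
force: [-0.8, 0.2, -0.5]
gripper_width: 0.0315
grip_force: 0.0
```

Run:
```python
from h import *
go(.42,-.326,.1,.0) 
c=cam('side'); im=c['pixels']; cv2.imwrite('pics/s5.png',cv2.resize(im[180:380,230:440],(630,600)))
```

```text
pos [ 0.4473 -0.3284  0.2413] rpy [ 3.14e+00  2.00e-03 -1.00e-03] w 0.0315 | turn -0.001 then shift cm [-2.73 -0.24 14.13]
```

View pics/s5.png

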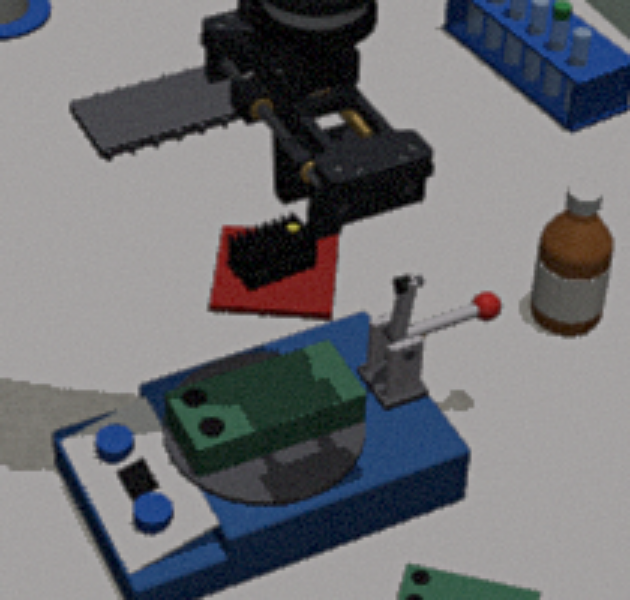

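The clamp is fully over: handle level with the knob at (487,305) in the crop, arm upright at (403,300). Next is the exact block pose.

Run:
```python
from h import *
for n,b in(('side',(275,280,360,345)),('top',(360,240,430,300))):
    c=cam(n); W=world(c); H,S,V=cv2.split(cv2.cvtColor(c['pixels'],cv2.COLOR_BGR2HSV)); g=(H>60)&(H<95)&(S>80)&(V>20)
    x0,y0,x1,y1=b; k=np.zeros(g.shape,bool);k[y0:y1,x0:x1]=1; k&=g&(W[...,2]>.084)&(W[...,2]<.096)
    print(n,rect(W[k]))
    c=cam('top')
H,S,V=cv2.split(cv2.cvtColor(c['pixels'],cv2.COLOR_BGR2HSV)); W=world(c)
w=W[195:270,225:280].reshape(-1,3);v=V[195:270,225:280].ravel(); print('plate',rect(w[(v<95)&(w[:,2]>.006)]), np.percentile(w[v<95],[1,50,99],axis=0).round(4).tolist())
k=np.zeros(V.shape,bool);k[195:275,290:370]=1;k&=((H<8)|(H>172))&(S>130);print('rest',rect(W[k]))
```

```text
side (array([ 418.5, -332.1]), array([ 63.7, 131.3]), -0.011, 1215, array([ 0.4193, -0.3344,  0.0887]))
top (array([ 426.5, -316.7]), array([ 34.5, 106.7]), -0.03, 118, array([ 0.4154, -0.3112,  0.0895]))
plate (array([432. ,  64.1]), array([375.6, 139.7]), 0.49, 1153, array([0.5233, 0.113 , 0.0216])) [[0.4501, 0.0709, -0.0028], [0.5237, 0.1125, 0.0115], [0.5981, 0.1548, 0.021]]
rest (array([445.2, -95.9]), array([102.9, 274.2]), -0.428, 620, array([ 0.5213, -0.1328,  0.0149]))
```

Call:
play_rows(motion="-1.5 0 2 0 1; -1.3 0 4 0 1; 0 0 4 0 1; 0 0 3 0 1; 0 0 1.5 0 1")

```text
t: 17.57
position: [0.424, -0.326, 0.0911]
tool_rot: [-3.139, 0.003, 0.005]
force: [0.6, 0.2, 1.4]
gripper_width: 0.0851
grip_force: 0.0
```

Call:
play_rows(motion="0 0 0 0 1; 0 0 0 0 1; 0 0 0 0 1; 0 0 0 0 1; 0 0 0 0 1")

```text
t: 17.98
position: [0.4251, -0.3281, 0.0961]
tool_rot: [3.14, -0.002, 0.004]
force: [-1.0, -0.3, -0.5]
gripper_width: 0.0884
grip_force: 0.0
```

Run:
```python
from h import *
go(.419,-.327,.068,-.003)
```

```text
pos [ 0.4251 -0.3281  0.0961] rpy [ 3.14e+00 -2.00e-03  4.00e-03] w 0.0884 | turn 0.007 then shift cm [-0.61 -0.11  2.81]
```

Call:
play_rows(motion="-0.6 -0.1 1 0.005 1; 0 0 1 0 1; 0 0 0.6 0 1; 0 0 0.2 0 1; 0 0 0 0 1")

```text
t: 18.4
position: [0.4181, -0.3265, 0.0663]
tool_rot: [-3.141, 0.0, -0.001]
force: [0.2, 0.0, -0.3]
gripper_width: 0.0879
grip_force: 0.0
```

Call:
play_rows(motion="0 0 0 0 1; 0 0 0 0 0.8; 0 0 0 0 0.75; 0 0 0 0 0.72; 0 0 0 0 0.7", newtons=20)

```text
t: 18.82
position: [0.4182, -0.3267, 0.0669]
tool_rot: [3.141, -0.0, -0.001]
force: [-0.0, 0.5, 0.1]
gripper_width: 0.0636
grip_force: 0.0
```

Call:
play_rows(motion="0 0 0 0 0.6; 0 0 0 0 0.5; 0 0 0 0 0.5; 0 0 0 0 0.5; 0 0 0 0 0.5", newtons=35)

```text
t: 19.23
position: [0.4182, -0.3271, 0.0669]
tool_rot: [3.141, -0.001, -0.002]
force: [0.5, -1.1, 2.2]
gripper_width: 0.0597
grip_force: 35.0
```

Run:
```python
from h import *
go(.419,-.327,.068,-.003) 
c=cam('side'); im=c['pixels']; cv2.imwrite('pics/s6.png',cv2.resize(im[180:380,230:440],(630,600)))
W=world(c); H,S,V=cv2.split(cv2.cvtColor(im,cv2.COLOR_BGR2HSV)); k=(H>60)&(H<95)&(S>80)&(V>20)&(W[...,2]>.084)&(W[...,2]<.096);k[:280]=0;k[345:]=0;k[:,:275]=0;k[:,360:]=0
print(rect(W[k]))
```

```text
pos [ 0.4182 -0.3271  0.0669] rpy [ 3.141e+00 -1.000e-03 -2.000e-03] w 0.0597 | turn 0.001 then shift cm [ 0.08 -0.01 -0.11]
(array([ 407.9, -330.4]), array([109.1,  62.8]), 0.008, 505, array([ 0.384 , -0.3315,  0.0885]))
```

View pics/s6.png

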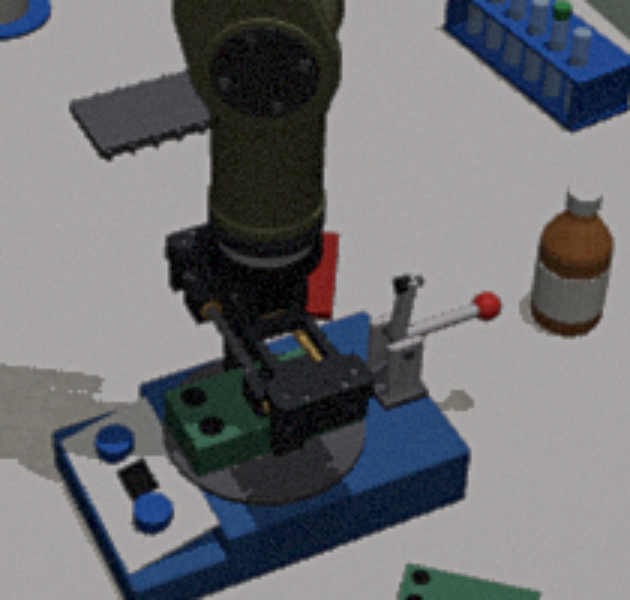

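The fingers grip the block at mid-length (wells at (195,397) and (210,427)), and the clamp stays open. I lift straight up, go left first, then forward.

Call:
play_rows(motion="0 0 -0.4 0 0.5; 0 0 -1 0 0.5; 0 0 -2 0 0.5; 0 0 -3 0 0.5; 0 0 -3 0 0.5")

```text
t: 19.7
position: [0.4166, -0.3251, 0.1611]
tool_rot: [-3.139, 0.004, -0.0]
force: [0.4, -1.3, -6.4]
gripper_width: 0.0599
grip_force: 35.0
```

Call:
play_rows(motion="0 0 -0.6 0 0.5; 0 -1.5 0 0 0.5; 0 -3 0 0 0.5; 0 -4 0 0 0.5; 0 -4 0 0 0.5")

```text
t: 20.12
position: [0.417, -0.2005, 0.1662]
tool_rot: [-3.141, 0.001, -0.004]
force: [1.4, 1.8, -5.2]
gripper_width: 0.0598
grip_force: 35.0
```

Call:
play_rows(motion="0 -4 0 0 0.5; 0 -4 0 0 0.5; 1 -4 0 0 0.5; 1.2 -3.8 0 0 0.5; 1.2 -3.8 0 0 0.5")

```text
t: 20.53
position: [0.4513, -0.0034, 0.1661]
tool_rot: [-3.142, 0.002, -0.001]
force: [1.2, -0.6, -5.5]
gripper_width: 0.0595
grip_force: 35.0
```

Call:
play_rows(motion="2 -3.5 0 0 0.5; 2 -3 0 0 0.5; 2 -2.5 0 0 0.5; 1.2 -1.5 0 -0.005 0.5; 0 -1 0 0 0.5")

```text
t: 20.95
position: [0.5267, 0.113, 0.1659]
tool_rot: [-3.14, -0.003, 0.008]
force: [-0.3, -0.2, -6.2]
gripper_width: 0.0595
grip_force: 35.0
```

Call:
play_rows(motion="0 0 0 0 0.5; 0 0 0 0 0.5; 0 0 0 0 0.5; 0 0 0 0 0.5; 0 0 0 0 0.5")

```text
t: 21.37
position: [0.5239, 0.1076, 0.1667]
tool_rot: [3.141, 0.001, 0.002]
force: [0.1, 0.7, -6.2]
gripper_width: 0.0593
grip_force: 35.0
```

Run:
```python
from h import *
go(.524,.1115,.019,.006)
```

```text
pos [0.5239 0.1076 0.1667] rpy [3.141e+00 1.000e-03 2.000e-03] w 0.0593 | turn -0.004 then shift cm [ 0.02 -0.39 14.77]
```

Call:
play_rows(motion="0 -0.4 2 0 0.5; 0 0 4 0 0.5; 0 0 4 0 0.5; 0 0 2.5 0 0.5; 0 0 1 0 0.5")

```text
t: 21.78
position: [0.5222, 0.1121, 0.0285]
tool_rot: [3.14, 0.006, 0.003]
force: [-0.0, -0.4, -5.9]
gripper_width: 0.0599
grip_force: 35.0
```

Call:
play_rows(motion="0 0 0 0 0.5; 0 0 0 0 0.5; 0 0 0 0 0.5; 0 0 0 0 0.5; 0 0 0 0 0.5")

```text
t: 22.2
position: [0.5256, 0.1135, 0.0333]
tool_rot: [-3.141, -0.003, 0.004]
force: [0.1, 1.0, -6.2]
gripper_width: 0.0598
grip_force: 35.0
```

Run:
```python
from h import *
go(.524,.1115,.019,.006) 
c=cam('side'); cv2.imwrite('pics/s7.png',cv2.resize(c['pixels'][150:290,200:400],(800,560)))
```

```text
pos [0.5256 0.1135 0.0333] rpy [-3.141e+00 -3.000e-03  4.000e-03] w 0.0598 | turn -0.002 then shift cm [-0.16  0.2   1.43]
```

View pics/s7.png

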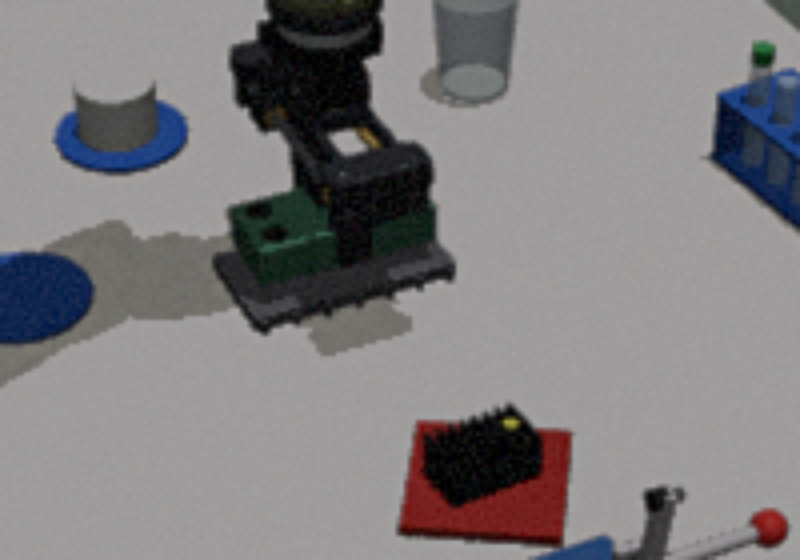

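The block (335,235) hangs level over the cold plate, the drum is upright on its mat at (115,115), and the lamp is on the rest at (483,460). I finish the lowering.

Call:
play_rows(motion="-0.15 0.2 0.5 0 0.5; 0 0 0.4 0 0.5; 0 0 0.25 0 0.5; 0 0 0.1 0 0.5; 0 0 0 0 0.5")

```text
t: 22.67
position: [0.5227, 0.1111, 0.019]
tool_rot: [3.141, 0.001, 0.004]
force: [-0.3, -0.3, -4.9]
gripper_width: 0.0598
grip_force: 35.0
```

Call:
play_rows(motion="0 0 0.1 0 0.5; 0 0 0.05 0 0.5; 0 0 0 0 0.5; 0 0 0 0 0.5; 0 0 0 0 0.5")

```text
t: 23.08
position: [0.5228, 0.1112, 0.0189]
tool_rot: [3.142, -0.0, 0.004]
force: [-3.1, -0.3, 9.0]
gripper_width: 0.0596
grip_force: 35.0
```

Contact. I release and retreat upward, then swing aside to check.

Call:
play_rows(motion="0 0 0 0 0.72; 0 0 0 0 0.8; 0 0 0 0 1; 0 0 0 0 1; 0 0 0 0 1")

```text
t: 23.5
position: [0.5232, 0.1113, 0.0177]
tool_rot: [-3.142, -0.0, 0.004]
force: [-0.2, 0.2, -0.7]
gripper_width: 0.0872
grip_force: 0.0
```

Call:
play_rows(motion="0 0 -1 0 1; 0 0 -3 0 1; 0 0 -4 0 1; 0 0 -4 0 1; 0 0 -4 0 1")

```text
t: 23.92
position: [0.5224, 0.111, 0.1799]
tool_rot: [3.141, 0.001, 0.004]
force: [1.3, 0.8, 0.8]
gripper_width: 0.0877
grip_force: 0.0
```

Call:
play_rows(motion="0 0 -4 0 1; -1 4 0 0 1; -2 3.5 0 0 1; -2 3.5 0 0 1; -2 3.5 0 0 1")

```text
t: 24.33
position: [0.4525, -0.0353, 0.2187]
tool_rot: [3.141, -0.001, 0.005]
force: [0.2, -0.3, -1.3]
gripper_width: 0.0885
grip_force: 0.0
```

Call:
play_rows(motion="0 4 0 0 1; 0 4 0 0 1; 0 4 0 0 1; 0 2 0 0 1; 0 0 0 0 1")

```text
t: 24.75
position: [0.4532, -0.1803, 0.2186]
tool_rot: [3.138, -0.001, -0.006]
force: [0.2, -0.4, 0.7]
gripper_width: 0.0881
grip_force: 0.0
```

Run:
```python
from h import *
c=cam('top'); cv2.imwrite('pics/t8.png',c['pixels'])
print('lamp',rect(above(c,(300,200,360,270),.03,.06))); print('drum',rect(above(c,(150,230,215,290),.04,.06)))
print('block',rect(above(c,(225,195,280,275),.035,.055)))
print(bot.sense()['joint_velocities'].round(3),bot.sense()['position'])
```

```text
lamp (array([ 522.6, -127.3]), array([60.2, 37.3]), 0.031, 97, array([ 0.5366, -0.1285,  0.039 ]))
drum (array([445.8, 336.4]), array([59.7, 57.4]), 0.383, 316, array([0.446 , 0.3366, 0.0503]))
block (array([524.7, 113.5]), array([ 60.3, 131.2]), -0.001, 800, array([0.524 , 0.1134, 0.042 ]))
[-0.063 -0.005 -0.052  0.028 -0.014  0.    -0.014] [ 0.45343224 -0.17684615  0.21831742]
```

View pics/t8.png

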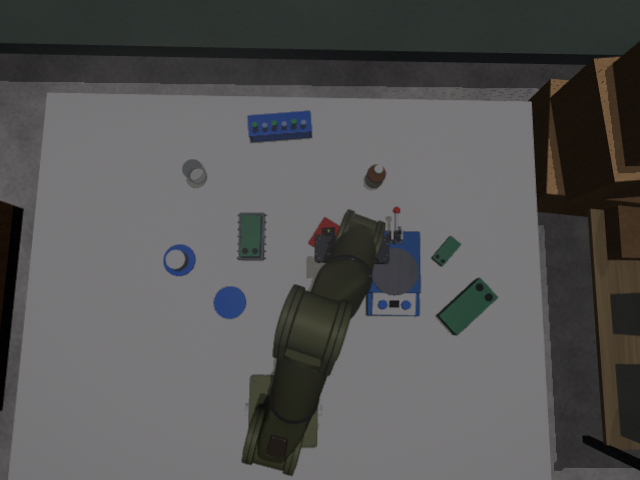

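The block is centred lengthwise on the cold plate at (252,236), the drum is on the left mat at (177,260), and the clamp is open with its knob at (397,210). The beaker and bottle have not moved. I settle the arm and hand in.

Call:
play_rows(motion="0 0 0 0 1; 0 0 0 0 1; 0 0 0 0 1; 0 0 0 0 1; 0 0 0 0 1")

```text
t: 25.22
position: [0.4542, -0.173, 0.2178]
tool_rot: [-3.141, 0.0, 0.006]
force: [0.3, -0.1, -0.5]
gripper_width: 0.0881
grip_force: 0.0
```

```bash
python3 -c "
from h import *
print(order.job_done())"
```

```text
the job is handed in; nothing more can be done
None
```

The job is handed in at about 25 s, with no verdict returned: the lamp is on the red rest (about 4 mm off centre), the drum is centred on the left mat, the clamp is fully open, the block is centred lengthwise on the cold plate, and the beaker and bottle were left alone.

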